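Cup on the scale, then the loaded scoop out of the sweets bin

TASK

Get one foil-wrapped chocolate ready to weigh: first set the empty blue cup upright in the middle of the scale's round pan and let go of it. Then take the steel scoop by its handle and bring it out of the sweets bin through the mouth in the cover - it is longer than the mouth, so slant it, handle first - without losing the red chocolate from its bowl. Finish holding the scoop level and still in the gripper, its bowl just above the cup and touching nothing, ready to tip; do not tip or let go. Leave the rest of the display where it is.

Things in the scene. Friction and masses are not known exactly. Their poses are not given: they have to be found in the camera images.
- cup: empty blue ceramic cup, loose, 0.08 to 0.16 kg. Round, 56 mm across outside (a little narrower at the foot: 43 mm), 50 mm tall, wall 3 mm, open at the top. Origin: centre of its underside; z up its axis.
- cup_rim (a point): centre of the cup's mouth, 50 mm above its underside.
- scale: white counter scale, fixed to the table: housing 166 mm wide (its y) x 156 mm deep (its x), 76 mm tall, with a round dial leaning back on its front (its -x side, turned to the robot), which reaches 125 mm from the centre and 80 mm up. Origin: on the table under its centre, straight below the middle of the round steel pan.
- pan_centre (a point): centre of the pan's upper face, about 102 mm above the table, moves down with the pan. The pan is a flat steel disc 150 mm across with a raised bead 3 mm high round its edge; z up.
- scale_pan (a joint): how far the pan has sunk on its spring, m: 0 empty, 0.012 bottomed. The spring takes 250 N/m, so the cup alone sinks it about 3 to 6 mm, and 3 N bottoms it. The dial's red pointer turns with it.
- bin: wooden sweets bin with a clear cover, fixed to the table: 206 mm long (its x) x 216 mm wide (its y), walls 69 mm tall, cover top 73 mm above the table (aluminium edge of the mouth: 75 mm). Origin: on the table under its centre; -x is its front, turned to the robot. Left lane (+y): stock of foil balls, wholly covered. Right lane: holds the scoop, covered at the back, open at the front.
- mouth (a point): centre of the mouth, the only opening of the bin, at wall-top height (69 mm above the table, 57 mm above the lane floor). The mouth is 97 mm long along the bin's x (from the inside of the front wall to the edge of the cover) and 127 mm wide along the bin's y.
- scoop: steel scoop, loose, 0.06 kg, 167 mm long, lying on the lane floor, handle in the open mouth, bowl at the back under the cover. Origin: mid-length, level with the bowl's underside; y runs along it to the handle's end (+84 mm), z up. Handle (y -30 to +84): round bar 11 mm thick, its middle 6.5 mm up. Bowl (y -84 to -38): 39 mm wide, 20 mm deep, open at +z. Balance point y = -13 mm.
- scoop_grip (a point): a good place to take the handle: on its middle line, 36 mm along +y from the scoop's origin; on the lane floor it lies about 6.5 mm above that floor. Grip across the scoop's x. There it is at least 42 mm clear of the lane's side walls on either side.
- scoop_bowl (a point): centre of the bowl's rim plane: 61 mm along -y from the scoop's origin and 20 mm up its z.
- scoop_end (a point): the end of the handle, 84 mm along +y from the scoop's origin.
- ball_centre (a point): centre of the red foil-wrapped chocolate, a ball 25 mm across, 10 g, lying loose in the scoop's bowl, about 5 mm below its rim plane and standing some 8 mm out of it. It stays in while the scoop leans up to about 45 degrees and is moved smoothly, and may roll out if steeper.
- red_tin: bystander: red round tin, 64 mm across and tall. Origin under its centre.
- green_tin: bystander: green round tin, 64 mm across and tall. Origin under its centre.
- sweet_pack: bystander: flat yellow pack, 46 x 96 x 22 mm. Origin under its centre.
- spool: bystander: spool of red ribbon, 53 mm across, 22 mm tall. Origin under its centre.
- card: bystander: price card in a small foot, 19 x 68 x 49 mm. Origin under its centre.
- lane_floor (a point): middle of the right lane's floor, 12 mm above the table, axes as the bin's. The lane is 190 mm long inside (bin x -95 to +95 mm) and 127 mm wide (bin y -100 to +27 mm). The cover closes its back half, from bin x = +2.5 mm on, its underside 57 mm above this floor.
Things that resemble listed ones, but are neither listed nor needed, are in the scene too. Of the things like the cup, leave any that is orange; of the rest the smaller one is meant.

How it is judged:
On the way, in this order (a step that is already met when the one before it is completed fails the run):
1. the cup stands upright and released in the middle of the scale's pan, carried by the pan (horizontal distance between cup and pan_centre below 0.012 m and z of cup in the frame of pan_centre between -0.006 and 0.006 m and angle between cup's own z axis and vertical below 0.1 rad and value of joint scale_pan above 0.002 m and contact force between cup and the fingers below 0.1 N), for 0.3 s.
2. the scoop is out of the bin, held clear above it or beside it, with the chocolate still in its bowl (z of scoop_bowl in the frame of bin above 0.1 m and z of scoop_end in the frame of bin above 0.08 m and contact force between scoop and bin below 0.05 N and distance between ball_centre and scoop_bowl below 0.022 m), for 0.2 s.
At the end, for the whole second after the job is handed in: Scoop held still, level within 20 deg, chocolate in it, bowl within 22 mm of straight above the cup's middle, its rim 30 to 120 mm over the cup's rim, touching neither cup nor scale; cup upright, released, carried by the pan within 12 mm of its middle; bystanders moved under 30 mm (all of step 1 and distance between ball_centre and scoop_bowl below 0.022 m and horizontal distance between scoop_bowl and cup_rim below 0.022 m and z of scoop_bowl in the frame of cup_rim between 0.03 and 0.12 m and angle between scoop's own z axis and vertical below 0.35 rad and contact force between scoop and the fingers above 1 N and contact force between scoop and cup below 0.05 N and contact force between scoop and scale below 0.05 N and linear speed of each of scoop, cup below 0.02 m/s); the arm keeps its last pose, push and grip.
It fails at once if the chocolate falls out of the scoop (distance between ball_centre and scoop_bowl above 0.035 m).
It fails at once if a bystander (tins, sweet pack, ribbon spool, price card) is moved by more than 30 mm or knocked over (distance of any of red_tin, green_tin, sweet_pack, spool, card from where it was at the start of the episode above 0.03 m or angle between any of red_tin, green_tin, sweet_pack, spool, card's own z axis and vertical above 0.6 rad).
It fails at once if the cup is tipped over (angle between cup's own z axis and vertical above 0.8 rad).
It also fails if it takes over 64 s, if anything falls off the work surface, if the arm or the gripper's body presses on something with over 40 N, if the wrist force passes 120 N, or if a joint passes its speed limit or range.

ROBOT

A 6-joint arm with a two-finger parallel gripper is mounted at the origin on a cart in front of the work surface, level with it; the furniture and walls round the work are solid. World frame = base frame: x ahead of the robot, y to its left, z up, the work surface at z = 0. Lengths are in m, angles in rad, forces in N, time in s.
With the tool pointing down it reaches from about 0.325 to 0.775 m from the base axis. Payload 5.5 kg.
Tool frame: the origin (TCP) lies where the fingers leave the gripper's body, on its centre line; the fingertips stand 80 mm ahead of it and the grasp point (between the pads) lies 61 mm ahead of it; y points along the fingers, x is the direction in which the jaws open and shut, and the axes are right-handed (so a half turn about y gives the same grasp; the last joint's range is limited). The gripper opens to 88 mm and grips with 3 to 60 N. Pads are 20 mm wide; open, the fingers measure 115 mm over their backs; the gripper's body (75 mm by 178 mm) begins 61 mm behind the grasp point.
Start: joints at [-1.295, 0.091, 1.231, -0, 1.82, -0.057], TCP at [0.196, -0.567, 0.303] pointing down, gripper open.
Joint ranges: [-2.87, 2.87], [-0.86, 2.18], [0.17, 2.46], [-1.51, 4.65], [0.06, 2.69], [-2.65, 2.65]. Speed limits (rad/s): [2.57, 2.57, 3.01, 3.14, 3.14, 3.14].

INTERFACE

Orientations are given as a unit quaternion [x, y, z, w].
In Python, from station import get_obs, read_camera, job_done, look_for, spot_point gives the robot as it stands.
- The arm moves only by the tool apply_moves, never from a script. Its argument "rows" is a list of rows, each an object of numbers: "claw": the finger opening in m, from 0 to 0.0878; "dx", "dy", "dz": the shift along the tool's x, y, z in m; "wx", "wy", "wz": the turn, a rotation vector about the tool's x, y, z in rad. A call has 1 to 20 rows; each row shifts and turns the commanded pose from where the row before left it, along the tool's axes as they then stand; what a row does not reach is not made up. A row lasts 1/8 s, in which the tool goes at most 62.5 mm and 10.7 degrees, less where a joint would pass 70% of its speed; a pose out of reach is approached as far as the arm can. A call with a gripper value outside its range is refused whole. The fingers move at their own pace and stop on an object; "force" is the grip in N (left out, the last holds). Time passes only in rows, so rows that do not move let the fingers close. It gives the time, the measured TCP pose, the force and the opening at its end, in the units of the state.
- get_obs(): the state, without advancing time (a new reading comes with each control period).
- read_camera(name): name is "scene" or "side" or "wrist"; returns a dict with "color" (420x560x3 uint8, red, green, blue), "vfov" (degrees; the focal length in pixels is half the picture's height over the tangent of half this angle, whatever the lens; pixels are square), "cx", "cy" (the principal point, pixels), "origin" and "rotation" of the camera in the world. Camera axes: x right, y down, z forward; pixel columns grow to the right and rows downward; lengths in m; the calibration is good to about 2 mm. A picture is of the moment at which its call begins. There is no depth.
- job_done(): hands the job in, once; it reports no verdict.
Trained networks look in a picture, given as the dict that the camera call returned (one of the last four; its "shot" number tells which), for a name from the list of things; names that differ only in an ending like _2 or _b are one class to them, and where a whole thing is asked for, a point or a joint stands for the part that bears it (a point fixed in the world has none). Each returns a list of dicts, best first, with "p" (0 to 1); they miss things now and then, are a little off and sometimes report something else, mostly with a low value. They report only what shows in the picture. A call takes as long as a camera call. They do not tell look-alikes from the thing itself.
- look_for(target, picture): "at" ([x, y, z] in m, in world coordinates, good to about 4 mm: the middle of the surface that is visible of it).
- spot_point(target, picture): "at" ([x, y, z] in m, in world coordinates, good to about 4 mm: a listed point, or the origin of a listed thing).
The state is a dict: "time_s": time; "joints": joint angles; "joint_vel": joint speeds; "effort": joint torques, N m; "eef_pos": TCP position; "ee_rot": TCP orientation; "force": force on the tool from outside, world axes, zero at the start; "torque": the same for the moment, N m; "finger_gap": finger opening in m.
Only numpy, scipy, OpenCV 4.12 (cv2) and the standard library are available. Lean on these libraries where they do the work, as an engineer would, in place of code of your own. Each camera call takes 0.05 s, during which the arm holds its last target. There are 200 camera calls.

## Working session

There is one attempt and no reset: what is moved stays moved. The work goes in short steps, Python scripts to look and compute and a tool call to move; the robot and the scene stay as the last step left them, time stands still between calls to the robot, and variables do not carry over. Pictures are saved under pics/ and viewed, about 8 in all and at most 12, crops included, and the job is handed in when it is done.

Besides the shell and the picture viewer there is one more tool, called by a JSON object that holds its "api" and its "payload", one argument or row to a line. apply_moves: Moves the arm, as the interface text tells. Its arguments: {"type":"object","properties":{"rows":{"type":"array"},"force":{"type":"number"}},"required":["rows"]}

```bash
ls; mkdir -p pics
python3 - <<'E'
from station import *
import cv2,numpy as np
o=get_obs();print({k:np.round(v,3).tolist() for k,v in o.items()})
ims=[]
for n in ("scene","side"):
    p=read_camera(n);print(n,p['vfov'],p['cx'],p['cy'],np.round(p['origin'],3),np.round(p['rotation'],3).tolist())
    cv2.imwrite(f"pics/{n}0.png",p['color'][:,:,::-1])
    for t in ("cup","cup_rim","pan_centre","scale","mouth","scoop_grip","scoop_end","scoop_bowl","ball_centre","lane_floor","bin","red_tin","green_tin","sweet_pack","spool","card"):
        r=spot_point(t,p)
        print(t,[(np.round(d['at'],3).tolist(),round(d['p'],2)) for d in r[:4]])
E
```

```text
pics
{'time_s': 0.0, 'joints': [-1.295, 0.092, 1.232, 0.0, 1.82, -0.057], 'joint_vel': [-0.001, 0.001, 0.0, -0.001, -0.001, 0.0], 'effort': [0.0, -44.645, -40.644, 0.07, 0.029, -0.0], 'eef_pos': [0.196, -0.567, 0.302], 'ee_rot': [-0.575, 0.411, -0.41, 0.576], 'force': [0.699, 0.131, 0.619], 'torque': [0.012, 0.002, -0.002], 'finger_gap': 0.088}
scene 45.862469882643595 275.48615879122997 212.27919641028026 [-0.058 -1.224  1.339] [0.899, -0.213, 0.089, -0.373]
cup [([0.525, -0.523, -0.001], 0.9), ([0.335, -0.472, 0.0], 0.88), ([0.577, -0.09, -0.0], 0.66), ([0.577, -0.095, 0.051], 0.55)]
cup_rim [([0.332, -0.472, 0.07], 0.79), ([0.579, -0.095, 0.049], 0.7), ([0.526, -0.524, 0.053], 0.6)]
pan_centre [([0.548, -0.333, 0.1], 0.58)]
scale [([0.551, -0.34, 0.0], 0.79)]
mouth [([0.549, 0.113, 0.069], 0.88)]
scoop_grip [([0.567, 0.109, 0.018], 0.48)]
scoop_end [([0.7, 0.342, -0.001], 0.68), ([0.535, 0.073, 0.018], 0.48), ([0.549, -0.334, 0.101], 0.36), ([0.587, 0.144, 0.01], 0.24)]
scoop_bowl [([0.62, 0.19, 0.033], 0.4)]
ball_centre []
lane_floor [([0.586, 0.141, 0.009], 0.86), ([0.576, -0.09
[... 316 characters left out ...]
59 0.948 0.582] [-0.178, 0.819, -0.534, 0.111]
cup [([0.528, -0.525, 0.0], 0.66), ([0.574, -0.088, 0.001], 0.64), ([0.333, -0.47, -0.001], 0.57)]
cup_rim [([0.571, -0.094, 0.05], 0.65), ([0.337, -0.469, 0.07], 0.51), ([0.526, -0.526, 0.051], 0.39)]
pan_centre [([0.551, -0.331, 0.1], 0.95)]
scale [([0.549, -0.334, 0.005], 0.71)]
mouth [([0.556, 0.113, 0.067], 0.88), ([0.576, -0.091, 0.002], 0.51)]
scoop_grip []
scoop_end [([0.573, -0.093, 0.049], 0.55)]
scoop_bowl []
ball_centre [([0.567, 0.174, -0.003], 0.35)]
lane_floor [([0.59, 0.14, 0.009], 0.8)]
bin []
red_tin [([0.319, 0.235, 0.0], 0.94)]
green_tin []
sweet_pack []
spool [([0.367, 0.108, -0.001], 0.77)]
card [([0.697, 0.34, 0.0], 0.67)]
```

View pics/scene0.png

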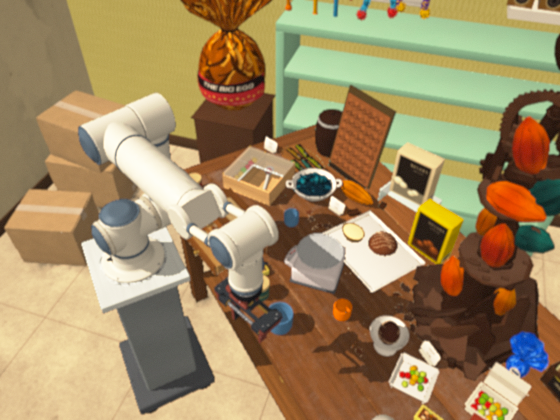

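View pics/side0.png

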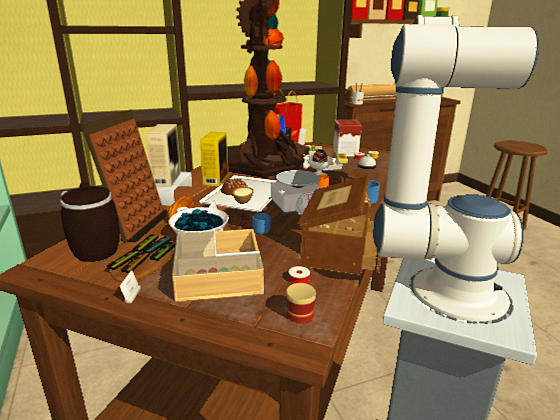

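Three cup-like things appear in the scene view: the orange one at pixel (342,310), a blue one at (280,318) with its rim at 0.07 m, and a blue one at (291,217) with its rim at 0.05 m. The last fits: it is blue, the smaller of the two, and 50 mm tall. I'll confirm it in a crop, and also locate the brown chest seen in the side view at (340,225).

```bash
cat > h.py <<'E'
from station import *
import cv2,numpy as np
from scipy.spatial.transform import Rotation as R
def f(p): return p['color'].shape[0]/2/np.tan(np.radians(p['vfov'])/2)
def ray(p,u,v,z):
    d=np.array(p['rotation'])@np.array([(u-p['cx'])/f(p),(v-p['cy'])/f(p),1]); o=np.array(p['origin'])
    return o+d*(z-o[2])/d[2]
def proj(p,X):
    c=np.array(p['rotation']).T@(np.array(X)-p['origin']); return c[:2]/c[2]*f(p)+[p['cx'],p['cy']]
E
python3 - <<'E'
from h import *
a=read_camera("scene");b=read_camera("side")
for u,v in [(302,262),(360,272),(370,270),(385,250)]: print(ray(b,u,v,0).round(3))
for X in [(.576,-.092,.05),(.335,-.471,.07)]: print(proj(a,X).round(),proj(b,X).round())
A=cv2.resize(a['color'][140:340,215:365],None,fx=3,fy=3,interpolation=2)
B=cv2.resize(b['color'][170:320,160:400],None,fx=400/240,fy=400/240,interpolation=2)
A=cv2.resize(A,(400,533));c=np.zeros((533,800,3),np.uint8);c[:,:400]=A;c[:250,400:]=B
cv2.imwrite("pics/crop1.png",c[:,:,::-1])
E
```

```text
Traceback (most recent call last):
  File "h.py", line 6, in ray
    d=np.array(p['rotation'])@np.array([(u-p['cx'])/f(p),(v-p['cy'])/f(p),1]); o=np.array(p['origin'])
      ~~~~~~~~~~~~~~~~~~~~~~~^~~~~~~~~~~~~~~~~~~~~~~~~~~~~~~~~~~~~~~~~~~~~~~~
ValueError: matmul: Input operand 1 has a mismatch in its core dimension 0, with gufunc signature (n?,k),(k,m?)->(n?,m?) (size 3 is different from 4)
```

Camera rotation is a quaternion; I'll fix the helper.

```bash
sed -i "s/np.array(p\['rotation'\])/R.from_quat(p['rotation']).as_matrix()/" h.py
python3 - <<'E'
from h import *
a=read_camera("scene");b=read_camera("side")
for u,v in [(302,262),(360,272),(370,270),(385,250)]: print(ray(b,u,v,0).round(3))
for X in [(.576,-.092,.05),(.335,-.471,.07)]: print(proj(a,X).round(),proj(b,X).round())
A=cv2.resize(a['color'][140:340,215:365],(400,533),interpolation=2)
B=cv2.resize(b['color'][170:320,160:400],(400,250),interpolation=2)
c=np.zeros((533,800,3),np.uint8);c[:,:400]=A;c[:250,400:]=B
cv2.imwrite("pics/crop1.png",c[:,:,::-1])
print(R.from_quat(get_obs()['ee_rot']).as_matrix().round(3))
E
```

```text
[0.391 0.029 0.   ]
[0.237 0.012 0.   ]
[ 0.215 -0.008  0.   ]
[ 0.2   -0.133  0.   ]
[291. 212.] [260. 216.]
[279. 312.] [367. 183.]
[[ 0.327  0.     0.945]
 [-0.945  0.     0.327]
 [-0.    -1.     0.   ]]
```

View pics/crop1.png

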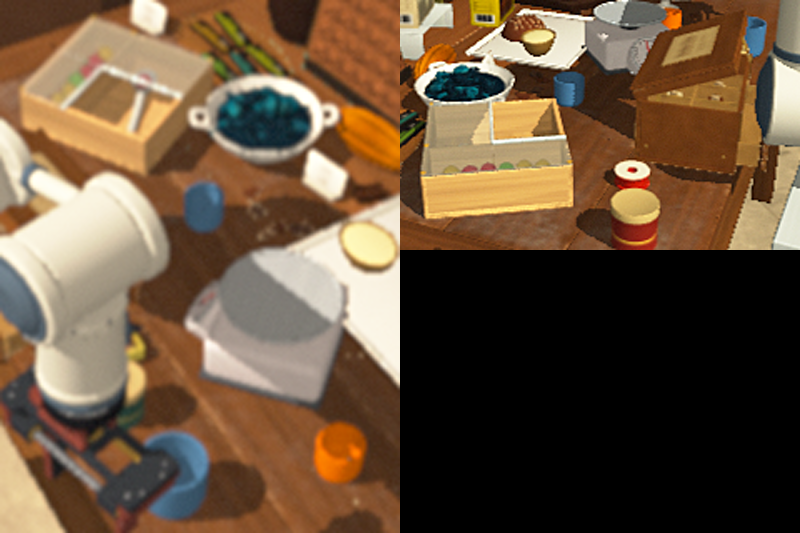

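The crop confirms it. The small blue cup is at crop (203,207), between the bin and the scale. The big blue cup at (172,475) and the orange one at (340,452) stay. The scoop handle shows in the mouth at crop (140,105). The brown chest sits about x 0.2–0.39, y −0.13–0.03, and I'll keep clear of it. Next I swing the arm over the cup.

{"api": "apply_moves", "payload": {
  "rows": [
    {"dz":0.0567,"dx":-0.0027,"wy":-0.095,"claw":0.0878},
    {"dz":0.0567,"dx":-0.0027,"wy":-0.095},
    {"dz":0.0567,"dx":-0.0027,"wy":-0.095},
    {"dz":0.0567,"dx":-0.0027,"wy":-0.095},
    {"dz":0.0567,"dx":-0.0027,"wy":-0.095},
    {"dz":0.0567,"dx":-0.0027,"wy":-0.095},
    {"dz":0.0567,"dx":-0.0027,"wy":-0.095},
    {"dz":0.0567,"dx":-0.0027,"wy":-0.095},
    {"dz":0.0567,"dx":-0.0027,"wy":-0.095},
    {"dz":0.0567,"dx":-0.0027,"wy":-0.095},
    {"dz":0.0567,"dx":-0.0027,"wy":-0.095},
    {"dz":0.0567,"dx":-0.0027,"wy":-0.095},
    {},
    {}
  ]
}}

```text
schema error: expected keys claw, dx, dy, dz, wx, wy, wz
```

```bash
cat >> h.py <<'E'
def find(p,ts):
    for t in ts: print(t,[(np.round(d['at'],4).tolist(),round(d['p'],2)) for d in spot_point(t,p)[:3]])
def shift(target,s):  # tool-frame shift from TCP to target TCP
    return (R.from_quat(s['ee_rot']).inv().apply(np.array(target)-s['eef_pos'])).round(4)
E
python3 - <<'E'
from h import *
s=get_obs();print(s['time_s'],s['eef_pos'].round(4) if hasattr(s['eef_pos'],'round') else s['eef_pos'],R.from_quat(s['ee_rot']).as_matrix().round(3),s['joints'])
p=read_camera("wrist");print(p['origin'])
cv2.imwrite("pics/w1.png",p['color'][:,:,::-1])
find(p,("cup","cup_rim","scoop_grip","scoop_end","mouth"))
find(read_camera("side"),("cup","cup_rim"))
E
```

```text
1.9 [ 0.196  -0.5671  0.3026] [[ 0.327  0.     0.945]
 [-0.945  0.     0.327]
 [-0.    -1.     0.   ]] [-1.29469039e+00  9.11261888e-02  1.23071029e+00  1.92714369e-05
  1.81979061e+00 -5.67044229e-02]
[ 0.26392811 -0.54400514  0.38492788]
cup [([0.3358, -0.4716, 0.0021], 0.87)]
cup_rim []
scoop_grip []
scoop_end []
mouth []
cup [([0.3316, -0.4708, -0.0003], 0.8), ([0.5332, -0.5257, 0.001], 0.6), ([0.5758, -0.0897, 0.002], 0.52)]
cup_rim [([0.572, -0.0939, 0.0505], 0.85), ([0.5245, -0.5254, 0.0511], 0.66), ([0.3371, -0.4696, 0.0688], 0.58)]
```

View pics/w1.png

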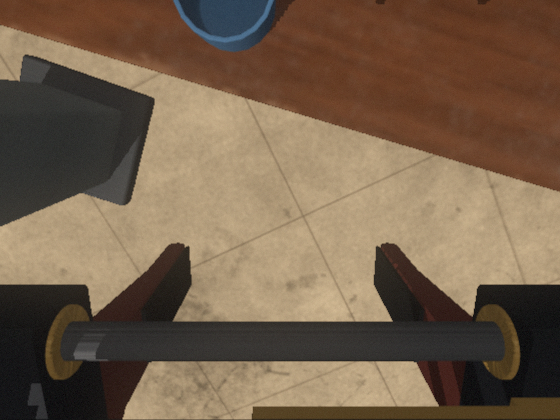

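The call was refused: every key is needed in each row. So this wrist view is still from the start pose, showing the fingers and the big cup at the top. I'll resend the move.

{"api": "apply_moves", "payload": {
  "rows": [
    {"claw":0.0878,"dx":-0.0027,"dy":0,"dz":0.0567,"wx":0,"wy":-0.095,"wz":0},
    {"claw":0.0878,"dx":-0.0027,"dy":0,"dz":0.0567,"wx":0,"wy":-0.095,"wz":0},
    {"claw":0.0878,"dx":-0.0027,"dy":0,"dz":0.0567,"wx":0,"wy":-0.095,"wz":0},
    {"claw":0.0878,"dx":-0.0027,"dy":0,"dz":0.0567,"wx":0,"wy":-0.095,"wz":0},
    {"claw":0.0878,"dx":-0.0027,"dy":0,"dz":0.0567,"wx":0,"wy":-0.095,"wz":0},
    {"claw":0.0878,"dx":-0.0027,"dy":0,"dz":0.0567,"wx":0,"wy":-0.095,"wz":0},
    {"claw":0.0878,"dx":-0.0027,"dy":0,"dz":0.0567,"wx":0,"wy":-0.095,"wz":0},
    {"claw":0.0878,"dx":-0.0027,"dy":0,"dz":0.0567,"wx":0,"wy":-0.095,"wz":0},
    {"claw":0.0878,"dx":-0.0027,"dy":0,"dz":0.0567,"wx":0,"wy":-0.095,"wz":0},
    {"claw":0.0878,"dx":-0.0027,"dy":0,"dz":0.0567,"wx":0,"wy":-0.095,"wz":0},
    {"claw":0.0878,"dx":-0.0027,"dy":0,"dz":0.0567,"wx":0,"wy":-0.095,"wz":0},
    {"claw":0.0878,"dx":-0.0027,"dy":0,"dz":0.0567,"wx":0,"wy":-0.095,"wz":0},
    {"claw":0.0878,"dx":0,"dy":0,"dz":0,"wx":0,"wy":0,"wz":0},
    {"claw":0.0878,"dx":0,"dy":0,"dz":0,"wx":0,"wy":0,"wz":0}
  ]
}}

```text
time_s: 4.1
eef_pos: [0.5955, -0.0608, 0.3026]
ee_rot: [0.706, -0.035, 0.035, -0.706]
force: [-0.9, 0.2, -0.9]
finger_gap: 0.0879
```

Run:
```python
from h import *
s=get_obs();print(s['time_s'],np.round(s['eef_pos'],4),R.from_quat(s['ee_rot']).as_matrix().round(3),np.round(s['joints'],3))
p=read_camera("wrist");print(p['origin'])
cv2.imwrite("pics/w2.png",p['color'][:,:,::-1])
find(p,("cup","cup_rim","scoop_grip","scoop_end","scoop_bowl","mouth"))
a=read_camera("scene");cv2.imwrite("pics/s2.png",a['color'][:,:,::-1]);find(a,("cup","cup_rim","pan_centre","scale","red_tin","green_tin","sweet_pack"))
```

```text
4.1 [ 0.5955 -0.0608  0.3026] [[ 0.995 -0.     0.098]
 [-0.098 -0.001  0.995]
 [-0.    -1.    -0.001]] [-1.580e-01  8.700e-02  1.235e+00 -1.000e-03  1.820e+00 -6.000e-02]
[0.60245641 0.01048023 0.38489636]
cup [([0.5741, -0.0907, 0.0047], 0.61)]
cup_rim [([0.5781, -0.0964, 0.048], 0.75)]
scoop_grip []
scoop_end [([0.5326, 0.0711, 0.0177], 0.82)]
scoop_bowl []
mouth []
cup [([0.3336, -0.4697, -0.0015], 0.85), ([0.5263, -0.5251, 0.002], 0.83), ([0.573, -0.0892, -0.0022], 0.54)]
cup_rim [([0.5273, -0.5251, 0.0527], 0.9), ([0.5756, -0.095, 0.0503], 0.72), ([0.3326, -0.4734, 0.0689], 0.61)]
pan_centre [([0.5523, -0.3329, 0.1012], 0.92), ([0.6179, 0.1877, 0.0312], 0.62), ([0.5875, 0.1414, 0.011], 0.38)]
scale [([0.5537, -0.3359, -0.0011], 0.57), ([0.3089, 0.2375, 0.0006], 0.41)]
red_tin [([0.3122, 0.2413, 0.0013], 0.49)]
green_tin [([0.3291, -0.3346, 0.0006], 0.75)]
sweet_pack [([0.3452, -0.251, 0.0003], 0.81)]
```

Cup at about (0.575, −0.0925), pan centre at about (0.551, −0.3335, 0.101); the views agree within 4 mm. Next I descend and grasp the cup.

{"api": "apply_moves", "payload": {
  "rows": [
    {"claw":0.0878,"dx":-0.0173,"dy":0,"dz":-0.0336,"wx":0,"wy":0,"wz":0},
    {"claw":0.0878,"dx":0,"dy":0.05,"dz":0,"wx":0,"wy":0,"wz":0},
    {"claw":0.0878,"dx":0,"dy":0.05,"dz":0,"wx":0,"wy":0,"wz":0},
    {"claw":0.0878,"dx":0,"dy":0.04,"dz":0,"wx":0,"wy":0,"wz":0},
    {"claw":0.0878,"dx":0,"dy":0.03,"dz":0,"wx":0,"wy":0,"wz":0},
    {"claw":0.0878,"dx":0,"dy":0.02,"dz":0,"wx":0,"wy":0,"wz":0},
    {"claw":0.0878,"dx":0,"dy":0.0186,"dz":0,"wx":0,"wy":0,"wz":0},
    {"claw":0.0878,"dx":0,"dy":0,"dz":0,"wx":0,"wy":0,"wz":0},
    {"claw":0.045,"dx":0,"dy":0,"dz":0,"wx":0,"wy":0,"wz":0},
    {"claw":0.045,"dx":0,"dy":0,"dz":0,"wx":0,"wy":0,"wz":0},
    {"claw":0.045,"dx":0,"dy":0,"dz":0,"wx":0,"wy":0,"wz":0},
    {"claw":0.045,"dx":0,"dy":0,"dz":0,"wx":0,"wy":0,"wz":0},
    {"claw":0.045,"dx":0,"dy":0,"dz":0,"wx":0,"wy":0,"wz":0},
    {"claw":0.045,"dx":0,"dy":0,"dz":0,"wx":0,"wy":0,"wz":0}
  ],
  "force": 15
}}

```text
time_s: 6.6
eef_pos: [0.5753, -0.0924, 0.0946]
ee_rot: [0.706, -0.034, 0.035, -0.706]
force: [-0.9, 0.6, 4.3]
finger_gap: 0.0554
```

Run:
```python
from h import *
s=get_obs();print(s['time_s'],np.round(s['eef_pos'],4),s['finger_gap'],s['force'])
p=read_camera("wrist")
g=np.array(s['eef_pos']);z=R.from_quat(s['ee_rot']).as_matrix()[:,2]
im=p['color'][:,:,::-1].copy()
c=g.copy();c[2]=.05
t=np.linspace(0,6.3,80)
for r,zz in ((.028,.05),(.025,.05)):
  pts=[proj(p,[c[0]+r*np.cos(a),c[1]+r*np.sin(a),zz]) for a in t]
  cv2.polylines(im,[np.int32(pts)],False,(0,255,0),1)
cv2.imwrite("pics/w3.png",im)
find(p,("cup","cup_rim"))
```

```text
6.6 [ 0.5753 -0.0924  0.0946] 0.05535708004704785 [-0.90393875  0.62863271  4.26493455]
cup [([0.5754, -0.0917, 0.0025], 0.67)]
cup_rim [([0.5771, -0.0951, 0.0482], 0.93)]
```

View pics/w3.png

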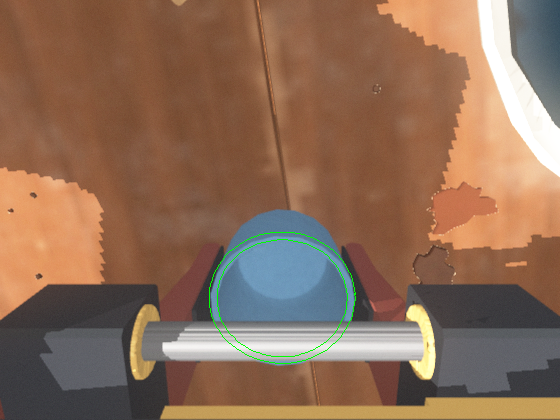

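The cup is gripped centrally (gap 55 mm); the drawn rim circle matches the real rim within about 2 mm. Next I lift it, carry it to the pan, and pause 6 mm or so above.

{"api": "apply_moves", "payload": {
  "rows": [
    {"claw":0.045,"dx":0,"dy":-0.02,"dz":0,"wx":0,"wy":0,"wz":0},
    {"claw":0.045,"dx":0,"dy":-0.04,"dz":0,"wx":0,"wy":0,"wz":0},
    {"claw":0.045,"dx":0,"dy":-0.05,"dz":0,"wx":0,"wy":0,"wz":0},
    {"claw":0.045,"dx":0,"dy":-0.04,"dz":0,"wx":0,"wy":0,"wz":0},
    {"claw":0.045,"dx":0,"dy":0,"dz":-0.03,"wx":0,"wy":0,"wz":0},
    {"claw":0.045,"dx":0,"dy":0,"dz":-0.045,"wx":0,"wy":0,"wz":0},
    {"claw":0.045,"dx":0,"dy":0,"dz":-0.05,"wx":0,"wy":0,"wz":0},
    {"claw":0.045,"dx":0,"dy":0,"dz":-0.05,"wx":0,"wy":0,"wz":0},
    {"claw":0.045,"dx":-0.0006,"dy":0,"dz":-0.045,"wx":0,"wy":0,"wz":0},
    {"claw":0.045,"dx":0,"dy":0,"dz":-0.0223,"wx":0,"wy":0,"wz":0},
    {"claw":0.045,"dx":0,"dy":0.02,"dz":0,"wx":0,"wy":0,"wz":0},
    {"claw":0.045,"dx":0,"dy":0.02,"dz":0,"wx":0,"wy":0,"wz":0},
    {"claw":0.045,"dx":0,"dy":0,"dz":0,"wx":0,"wy":0,"wz":0},
    {"claw":0.045,"dx":0,"dy":0,"dz":0,"wx":0,"wy":0,"wz":0}
  ]
}}

```text
time_s: 8.5
eef_pos: [0.5511, -0.3323, 0.204]
ee_rot: [-0.706, 0.034, -0.034, 0.706]
force: [0.4, 0.6, -1.1]
finger_gap: 0.0553
```

Run:
```python
from h import *
s=get_obs();print(s['time_s'],np.round(s['eef_pos'],4),s['finger_gap'],np.round(s['force'],2))
p=read_camera("wrist");cv2.imwrite("pics/w4.png",p['color'][:,:,::-1])
find(p,("cup","cup_rim","pan_centre"))
p=read_camera("side");find(p,("cup","cup_rim","pan_centre"))
```

```text
8.5 [ 0.5511 -0.3323  0.204 ] 0.05533859048786385 [ 0.41  0.62 -1.14]
cup [([0.526, -0.5234, 0.0015], 0.85)]
cup_rim [([0.5547, -0.3337, 0.1562], 0.59)]
pan_centre [([0.5527, -0.3329, 0.158], 0.24)]
cup [([0.55, -0.331, 0.1138], 0.82), ([0.3347, -0.4699, 0.0032], 0.69), ([0.5286, -0.5244, -0.0029], 0.68)]
cup_rim [([0.3346, -0.47, 0.0723], 0.81), ([0.5495, -0.3305, 0.1609], 0.78), ([0.5862, 0.1412, 0.0094], 0.64)]
pan_centre [([0.5495, -0.3342, 0.1018], 0.76), ([0.3696, 0.1094, -0.0015], 0.44)]
```

View pics/w4.png

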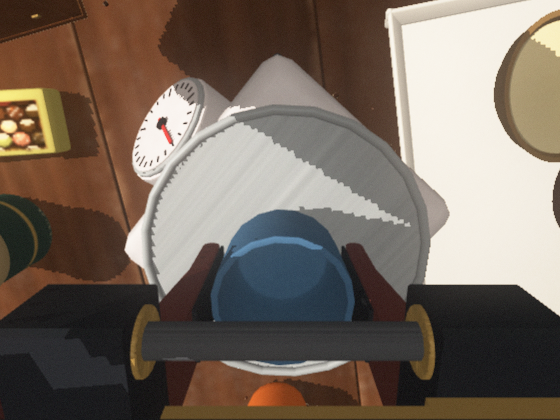

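The cup is over the pan (pan edges at columns 147 and 428, cup middle near 282, about 3 mm off centre). I lower it, release, and back straight up.

{"api": "apply_moves", "payload": {
  "rows": [
    {"claw":0.045,"dx":0.001,"dy":0.004,"dz":-0.001,"wx":0,"wy":0,"wz":0},
    {"claw":0.045,"dx":0,"dy":0.004,"dz":0,"wx":0,"wy":0,"wz":0},
    {"claw":0.045,"dx":0,"dy":0.003,"dz":0,"wx":0,"wy":0,"wz":0},
    {"claw":0.045,"dx":0,"dy":0,"dz":0,"wx":0,"wy":0,"wz":0},
    {"claw":0.045,"dx":0,"dy":0,"dz":0,"wx":0,"wy":0,"wz":0}
  ]
}}

```text
time_s: 9.52
eef_pos: [0.5516, -0.3346, 0.1931]
ee_rot: [0.706, -0.035, 0.035, -0.706]
force: [-0.2, -0.9, -0.6]
finger_gap: 0.055
```

{"api": "apply_moves", "payload": {
  "rows": [
    {"claw":0.06,"dx":0,"dy":0,"dz":0,"wx":0,"wy":0,"wz":0},
    {"claw":0.072,"dx":0,"dy":0,"dz":0,"wx":0,"wy":0,"wz":0},
    {"claw":0.0878,"dx":0,"dy":0,"dz":0,"wx":0,"wy":0,"wz":0},
    {"claw":0.0878,"dx":0,"dy":0,"dz":0,"wx":0,"wy":0,"wz":0},
    {"claw":0.0878,"dx":0,"dy":-0.02,"dz":0,"wx":0,"wy":0,"wz":0},
    {"claw":0.0878,"dx":0,"dy":-0.04,"dz":0,"wx":0,"wy":0,"wz":0},
    {"claw":0.0878,"dx":0,"dy":-0.05,"dz":0,"wx":0,"wy":0,"wz":0},
    {"claw":0.0878,"dx":0,"dy":-0.04,"dz":0,"wx":0,"wy":0,"wz":0},
    {"claw":0.0878,"dx":0,"dy":0,"dz":0,"wx":0,"wy":0,"wz":0}
  ]
}}

```text
time_s: 10.65
eef_pos: [0.5519, -0.3347, 0.35]
ee_rot: [0.708, -0.032, 0.038, -0.704]
force: [-0.3, -0.7, 0.1]
finger_gap: 0.0875
```

Run:
```python
from h import *
s=get_obs();print(s['time_s'],np.round(s['eef_pos'],4),s['finger_gap'],np.round(s['force'],2))
p=read_camera("wrist");cv2.imwrite("pics/w5.png",p['color'][:,:,::-1])
find(p,("cup","cup_rim","pan_centre"))
p=read_camera("side");find(p,("cup","cup_rim","pan_centre"))
p=read_camera("scene");find(p,("cup","cup_rim","pan_centre","bin","mouth","scoop_end","scoop_grip","scoop_bowl"))
```

```text
10.65 [ 0.5519 -0.3347  0.35  ] 0.08745007292714127 [-0.34 -0.69  0.11]
cup [([0.3333, -0.4714, -0.0025], 0.89), ([0.5267, -0.5235, -0.0023], 0.71), ([0.5511, -0.3337, 0.098], 0.57)]
cup_rim [([0.5557, -0.3379, 0.1468], 0.97), ([0.3355, -0.4706, 0.0736], 0.92)]
pan_centre [([0.5518, -0.331, 0.1004], 0.58)]
cup [([0.3324, -0.4693, 0.0], 0.75), ([0.5302, -0.5238, -0.0003], 0.59), ([0.5516, -0.3305, 0.0967], 0.49)]
cup_rim [([0.3387, -0.4696, 0.069], 0.75), ([0.5497, -0.3355, 0.1476], 0.62), ([0.5235, -0.5269, 0.0486], 0.56)]
pan_centre [([0.5513, -0.3338, 0.098], 0.81)]
cup [([0.332, -0.4735, 0.0011], 0.83), ([0.5522, -0.33, 0.0928], 0.82), ([0.5279, -0.5259, 0.0019], 0.72)]
cup_rim [([0.3331, -0.4732, 0.0706], 0.89), ([0.5271, -0.5231, 0.0519], 0.88), ([0.554, -0.3363, 0.1472], 0.55)]
pan_centre [([0.5521, -0.3326, 0.0951], 0.65)]
bin [([0.5667, 0.1724, -0.001], 0.66)]
mouth [([0.5498, 0.1149, 0.0701], 0.63)]
scoop_end [([0.5347, 0.072, 0.0205], 0.62)]
scoop_grip [([0.6189, 0.1886, 0.0373], 0.47), ([0.5643, 0.1093, 0.0164], 0.45)]
scoop_bowl [([0.6193, 0.1878, 0.0321], 0.43), ([0.3296, -0.3319, 0.0025], 0.23)]
```

View pics/w5.png

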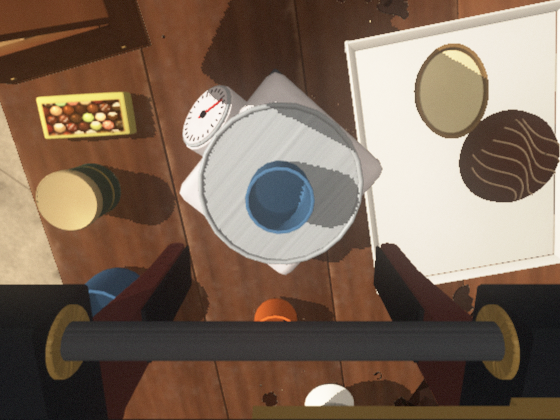

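The cup stands upright in the middle of the pan, clear of the fingers, and the dial pointer has turned: rim ring at (280,199), pan at (281,183). The networks agree within 4 mm, with the rim at z≈0.147. Next I go over the scoop handle.

{"api": "apply_moves", "payload": {
  "rows": [
    {"claw":0.0878,"dx":-0.0035,"dy":0.005,"dz":0.0493,"wx":0,"wy":0,"wz":0},
    {"claw":0.0878,"dx":-0.0035,"dy":0.005,"dz":0.0493,"wx":0,"wy":0,"wz":0},
    {"claw":0.0878,"dx":-0.0035,"dy":0.005,"dz":0.0493,"wx":0,"wy":0,"wz":0},
    {"claw":0.0878,"dx":-0.0035,"dy":0.005,"dz":0.0493,"wx":0,"wy":0,"wz":0},
    {"claw":0.0878,"dx":-0.0035,"dy":0.005,"dz":0.0493,"wx":0,"wy":0,"wz":0},
    {"claw":0.0878,"dx":-0.0035,"dy":0.005,"dz":0.0493,"wx":0,"wy":0,"wz":0},
    {"claw":0.0878,"dx":-0.0035,"dy":0.005,"dz":0.0493,"wx":0,"wy":0,"wz":0},
    {"claw":0.0878,"dx":-0.0035,"dy":0.005,"dz":0.0493,"wx":0,"wy":0,"wz":0},
    {"claw":0.0878,"dx":-0.0035,"dy":0.005,"dz":0.0493,"wx":0,"wy":0,"wz":0},
    {"claw":0.04,"dx":0,"dy":0,"dz":0,"wx":0,"wy":0.1325,"wz":0},
    {"claw":0.04,"dx":0,"dy":0,"dz":0,"wx":0,"wy":0.1325,"wz":0},
    {"claw":0.04,"dx":0,"dy":0,"dz":0,"wx":0,"wy":0.1325,"wz":0},
    {"claw":0.04,"dx":0,"dy":0,"dz":0,"wx":0,"wy":0.1325,"wz":0},
    {"claw":0.04,"dx":0,"dy":0,"dz":-0.02,"wx":0,"wy":0,"wz":0},
    {"claw":0.04,"dx":0,"dy":0,"dz":-0.02,"wx":0,"wy":0,"wz":0},
    {"claw":0.04,"dx":0,"dy":0,"dz":0,"wx":0,"wy":0,"wz":0}
  ]
}}

```text
time_s: 13.5
eef_pos: [0.54, 0.0772, 0.2985]
ee_rot: [-0.672, 0.219, -0.219, 0.673]
force: [-0.6, -0.1, 0.2]
finger_gap: 0.0402
```

Run:
```python
from h import *
s=get_obs();print(s['time_s'],np.round(s['eef_pos'],4),s['finger_gap'],R.from_quat(s['ee_rot']).as_matrix().round(3),np.round(s['joints'],3))
p=read_camera("wrist");cv2.imwrite("pics/w6.png",p['color'][:,:,::-1])
find(p,("scoop_end","scoop_grip","scoop_bowl","scoop","ball_centre","mouth","lane_floor","bin"))
import pickle;pickle.dump(p,open("w6.pkl","wb"))
p=read_camera("side");find(p,("scoop_end","scoop_grip","scoop_bowl","scoop","mouth"))
```

```text
13.5 [0.54   0.0772 0.2985] 0.04018955797063382 [[ 0.808  0.001  0.589]
 [-0.589  0.     0.808]
 [ 0.001 -1.     0.001]] [ 0.08  -0.057  1.388 -0.     1.81   0.709]
scoop_end [([0.534, 0.07, 0.0164], 0.9)]
scoop_grip [([0.5627, 0.1128, 0.0137], 0.93)]
scoop_bowl [([0.5709, 0.1689, -0.0004], 0.27)]
scoop [([0.5867, 0.1391, 0.0112], 0.92)]
ball_centre []
mouth [([0.5509, 0.1163, 0.0679], 0.74)]
lane_floor [([0.5882, 0.1404, 0.0137], 0.77), ([0.3709, 0.1069, 0.0012], 0.24)]
bin [([0.5701, 0.1704, 0.0012], 0.85)]
scoop_end []
scoop_grip []
scoop_bowl []
scoop []
mouth [([0.5548, 0.113, 0.067], 0.96)]
```

View pics/w6.png

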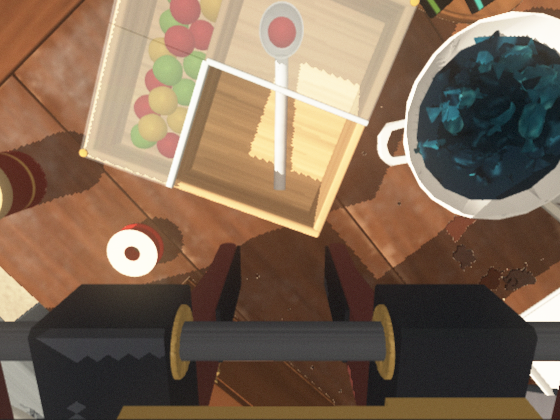

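The wrist view shows the whole scoop: handle end at (280,189), bar centre (281,90) where it passes under the mouth edge, bowl and ball at (281,32). The mouth corners are at (207,65), (366,122), (318,235) and (172,186). I'll measure the line and the clearances.

Run:
```python
from h import *
import pickle;p=pickle.load(open("w6.pkl","rb"))
g=lambda u,v,z:ray(p,u,v,z).round(4)
e=g(280,189,.0185);b=g(281,90,.0185);ball=g(282,32,.027)
print("end",e,"mid",b,"ball",ball,"end-ball",np.linalg.norm((e-ball)[:2]))
for q in (b,ball): d=q-e;print(np.degrees(np.arctan2(d[1],d[0])))
C=[g(207,65,.074),g(366,122,.074),g(316,232,.069),g(176,186,.072)]
print(C); d=C[1]-C[0];print("edge az",np.degrees(np.arctan2(d[1],d[0])),np.linalg.norm(d))
# front wall inside (approx pixels on inner top edge)
w1=g(180,183,.069);w2=g(316,229,.069);n=np.array([w2[1]-w1[1],w1[0]-w2[0]]);n/=np.linalg.norm(n)
print("front wall->end",(e-w1)[:2]@n,"front->cover edge",(C[0]-w1)[:2]@n)
```

```text
end [0.5348 0.0726 0.0185] mid [0.5915 0.1487 0.0185] ball [0.6207 0.1872 0.027 ] end-ball 0.1432200055858119
53.31122644895814
53.146104526484805
[array([0.5543, 0.1956, 0.074 ]), array([0.6313, 0.0859, 0.074 ]), array([0.5442, 0.0306, 0.069 ]), array([0.4714, 0.1363, 0.072 ])]
edge az -54.93443391458677 0.1340264526129077
front wall->end -0.013347530419259342 front->cover edge -0.09910680594713286
```

The scoop line's azimuth is 53.2° (tool z is at 53.9°) and the grip point is (0.5635, 0.111). The end is 13 mm from the front wall, and end-to-ball is 143 mm against an expected 145. I descend with the jaws at 40 mm and grip.

{"api": "apply_moves", "payload": {
  "rows": [
    {"claw":0.04,"dx":-0.001,"dy":0,"dz":0.0412,"wx":0,"wy":0,"wz":0},
    {"claw":0.04,"dx":0,"dy":0.05,"dz":0,"wx":0,"wy":0.012,"wz":0},
    {"claw":0.04,"dx":0,"dy":0.05,"dz":0,"wx":0,"wy":0,"wz":0},
    {"claw":0.04,"dx":0,"dy":0.04,"dz":0,"wx":0,"wy":0,"wz":0},
    {"claw":0.04,"dx":0,"dy":0.03,"dz":0,"wx":0,"wy":0,"wz":0},
    {"claw":0.04,"dx":0,"dy":0.02,"dz":0,"wx":0,"wy":0,"wz":0},
    {"claw":0.04,"dx":0,"dy":0.01,"dz":0,"wx":0,"wy":0,"wz":0},
    {"claw":0.04,"dx":0,"dy":0.004,"dz":0,"wx":0,"wy":0,"wz":0},
    {"claw":0.04,"dx":0,"dy":0,"dz":0,"wx":0,"wy":0,"wz":0},
    {"claw":0.04,"dx":0,"dy":0,"dz":0,"wx":0,"wy":0,"wz":0}
  ]
}}

```text
time_s: 15.5
eef_pos: [0.5642, 0.1118, 0.0953]
ee_rot: [-0.671, 0.222, -0.223, 0.672]
force: [0.3, 0.4, -0.2]
finger_gap: 0.0402
```

Run:
```python
from h import *
s=get_obs();print(s['time_s'],np.round(s['eef_pos'],4),s['finger_gap'],s['force'])
print(shift([.5635,.111,.094],s))
p=read_camera("wrist");find(p,("scoop_end","scoop_grip","scoop_bowl","ball_centre"))
cv2.imwrite("pics/w7.png",p['color'][:,:,::-1])
```

```text
15.5 [0.5642 0.1118 0.0953] 0.040188692378897786 [ 0.33693812  0.36014549 -0.19344464]
[-0.0001  0.0013 -0.001 ]
scoop_end []
scoop_grip [([0.5597, 0.1123, 0.0155], 0.75)]
scoop_bowl []
ball_centre []
```

View pics/w7.png

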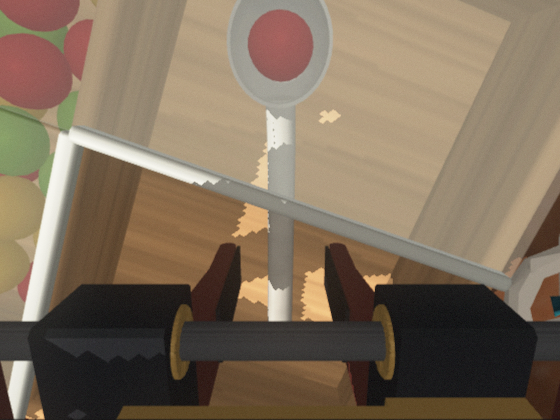

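The handle at column 281 lies midway between the fingers, and the ball is in the bowl at (281,45). I close gently, then firm up.

{"api": "apply_moves", "payload": {
  "rows": [
    {"claw":0.03,"dx":0,"dy":0.0013,"dz":0,"wx":0,"wy":0,"wz":0},
    {"claw":0.02,"dx":0,"dy":0,"dz":0,"wx":0,"wy":0,"wz":0},
    {"claw":0.014,"dx":0,"dy":0,"dz":0,"wx":0,"wy":0,"wz":0},
    {"claw":0.005,"dx":0,"dy":0,"dz":0,"wx":0,"wy":0,"wz":0},
    {"claw":0.003,"dx":0,"dy":0,"dz":0,"wx":0,"wy":0,"wz":0},
    {"claw":0.003,"dx":0,"dy":0,"dz":0,"wx":0,"wy":0,"wz":0}
  ],
  "force": 10
}}

```text
time_s: 16.5
eef_pos: [0.5636, 0.1117, 0.0927]
ee_rot: [-0.671, 0.222, -0.222, 0.671]
force: [0.0, -0.2, 0.4]
finger_gap: 0.0111
```

{"api": "apply_moves", "payload": {
  "rows": [
    {"claw":0.0,"dx":0,"dy":0,"dz":0,"wx":0,"wy":0,"wz":0},
    {"claw":0.0,"dx":0,"dy":0,"dz":0,"wx":0,"wy":0,"wz":0},
    {"claw":0.0,"dx":0,"dy":0,"dz":0,"wx":0,"wy":0,"wz":0}
  ],
  "force": 45
}}

```text
time_s: 16.88
eef_pos: [0.5636, 0.1117, 0.0927]
ee_rot: [0.671, -0.222, 0.222, -0.671]
force: [-0.5, 0.2, -0.2]
finger_gap: 0.0103
```

```bash
cat > plan.py <<'E'
# planar: s toward bowl (tool z), h up; rows from (s,h,theta) waypoints of the gripped point, L=TCP-to-grip
import numpy as np
L=.0755
W=[(0,0,0,0),(0,.004,0,2),(0,.046,20,8),(-.022,.074,35,6),(-.052,.074,35,3),(-.107,.134,35,6),(-.107,.194,35,5)]
def tcp(s,h,t): t=np.radians(t);return np.array([s+L*np.sin(t),h+L*np.cos(t)])
rows=[];prev=W[0][:3]
for w in W[1:]:
    a=np.array(prev);b=np.array(w[:3]);n=w[3]
    for k in range(n):
        p=a+(b-a)*k/n;q=a+(b-a)*(k+1)/n
        D=tcp(*q)-tcp(*p);t=np.radians(p[2])
        zt=np.array([np.cos(t),-np.sin(t)]);yt=np.array([-np.sin(t),-np.cos(t)])
        rows.append(dict(dy=round(D@yt,4),dz=round(D@zt,4),wx=round(np.radians(p[2]-q[2]),4)))
        # clearances
        t=np.radians(q[2]);d=np.array([np.cos(t),-np.sin(t)]);nn=np.array([np.sin(t),np.cos(t)]);P=np.array([q[0],q[1]+.0065])
        pt=lambda al,pe:(P+al*d+pe*nn)*1000
        print(np.round(q,3),rows[-1],"farbot",pt(.12,-.0065).round(),"nearrim",pt(.074,.0135).round(),"ball",pt(.097,.021).round(),"farrim",pt(.12,.0135).round(),"end",pt(-.048,-.0055).round())
    prev=w[:3]
E
python3 plan.py
```

```text
[0.    0.002 0.   ] {'dy': np.float64(-0.002), 'dz': np.float64(0.0), 'wx': np.float64(0.0)} farbot [120.   2.] nearrim [74. 22.] ball [97. 30.] farrim [120.  22.] end [-48.   3.]
[0.    0.004 0.   ] {'dy': np.float64(-0.002), 'dz': np.float64(0.0), 'wx': np.float64(0.0)} farbot [120.   4.] nearrim [74. 24.] ball [97. 32.] farrim [120.  24.] end [-48.   5.]
[0.    0.009 2.5  ] {'dy': np.float64(-0.0052), 'dz': np.float64(0.0033), 'wx': np.float64(-0.0436)} farbot [120.   4.] nearrim [75. 26.] ball [98. 32.] farrim [120.  24.] end [-48.  12.]
[0.    0.014 5.   ] {'dy': np.float64(-0.0052), 'dz': np.float64(0.0031), 'wx': np.float64(-0.0436)} farbot [119.   4.] nearrim [75. 28.] ball [98. 33.] farrim [121.  24.] end [-48.  20.]
[0.   0.02 7.5 ] {'dy': np.float64(-0.0052), 'dz': np.float64(0.0028), 'wx': np.float64(-0.0436)} farbot [118.   4.] nearrim [75. 30.] ball [99. 34.] farrim [121.  24.] end [-48.  27.]
[ 0.     0.025 10.   ] {'dy': np.float64(-0.0051), 'dz': np.float64(0.0026), 'wx': np.float64(-0.0436)} farbot [117.   4.] nearrim [75. 32.] ball [99. 35.] farrim [121.  24.] end 
[... 3902 characters left out ...]
), 'wx': np.float64(0.0)} farbot [-12.  90.] nearrim [-39. 133.] ball [-15. 126.] farrim [ -1. 107.] end [-149.  188.]
[-0.107  0.17  35.   ] {'dy': np.float64(-0.0098), 'dz': np.float64(-0.0069), 'wx': np.float64(0.0)} farbot [-12. 102.] nearrim [-39. 145.] ball [-15. 138.] farrim [ -1. 119.] end [-149.  200.]
[-0.107  0.182 35.   ] {'dy': np.float64(-0.0098), 'dz': np.float64(-0.0069), 'wx': np.float64(0.0)} farbot [-12. 114.] nearrim [-39. 157.] ball [-15. 150.] farrim [ -1. 131.] end [-149.  212.]
[-0.107  0.194 35.   ] {'dy': np.float64(-0.0098), 'dz': np.float64(-0.0069), 'wx': np.float64(0.0)} farbot [-12. 126.] nearrim [-39. 169.] ball [-15. 162.] farrim [ -1. 143.] end [-149.  224.]
```

It grips the bar (gap 10.3 mm), and every planned clearance is above 7 mm. Stage 1: lift a little, then pitch the handle up 20° with the far edge of the bowl kept about 4 mm over the floor.

{"api": "apply_moves", "payload": {
  "rows": [
    {"claw":0,"dx":0,"dy":-0.002,"dz":0,"wx":0,"wy":0,"wz":0},
    {"claw":0,"dx":0,"dy":-0.002,"dz":0,"wx":0,"wy":0,"wz":0},
    {"claw":0,"dx":0,"dy":-0.0052,"dz":0.0033,"wx":-0.0436,"wy":0,"wz":0},
    {"claw":0,"dx":0,"dy":-0.0052,"dz":0.0031,"wx":-0.0436,"wy":0,"wz":0},
    {"claw":0,"dx":0,"dy":-0.0052,"dz":0.0028,"wx":-0.0436,"wy":0,"wz":0},
    {"claw":0,"dx":0,"dy":-0.0051,"dz":0.0026,"wx":-0.0436,"wy":0,"wz":0},
    {"claw":0,"dx":0,"dy":-0.0051,"dz":0.0024,"wx":-0.0436,"wy":0,"wz":0},
    {"claw":0,"dx":0,"dy":-0.0051,"dz":0.0022,"wx":-0.0436,"wy":0,"wz":0},
    {"claw":0,"dx":0,"dy":-0.005,"dz":0.0019,"wx":-0.0436,"wy":0,"wz":0},
    {"claw":0,"dx":0,"dy":-0.0049,"dz":0.0017,"wx":-0.0436,"wy":0,"wz":0},
    {"claw":0,"dx":0,"dy":0,"dz":0,"wx":0,"wy":0,"wz":0}
  ]
}}

```text
time_s: 18.25
eef_pos: [0.5793, 0.133, 0.1342]
ee_rot: [0.777, -0.257, 0.18, -0.545]
force: [-0.3, -0.2, -0.7]
finger_gap: 0.0106
```

Run:
```python
from h import *
s=get_obs();print(s['time_s'],np.round(s['eef_pos'],4),s['finger_gap'],np.round(s['force'],2),np.round(s['torque'],3))
M=R.from_quat(s['ee_rot']).as_matrix();print(M.round(3))
p=read_camera("wrist");find(p,("scoop_bowl","ball_centre"))
# expected scoop points in the tool frame, if the scoop has not turned in the grip
im=p['color'][:,:,::-1].copy()
for y,z in ((0.097,-.0135),(.12,-.0135),(.074,-.0135),(.044,0)):
    X=np.array(s['eef_pos'])+M@np.array([0,.0742+z,y]);u=proj(p,X);cv2.drawMarker(im,tuple(int(q) for q in u),(0,255,0),0,10,1);print(u.round(),X.round(3))
a=read_camera("side")['color'][150:320,140:340,::-1]
cv2.imwrite("pics/w8.png",np.hstack([im[:,130:430],cv2.resize(a,(494,420),interpolation=2)]))
```

```text
18.25 [0.5793 0.133  0.1342] 0.01059262500632256 [-0.31 -0.21 -0.74] [ 0.112 -0.094  0.009]
[[ 0.803 -0.204  0.561]
 [-0.597 -0.274  0.754]
 [-0.    -0.94  -0.341]]
scoop_bowl []
ball_centre []
[281.  34.] [0.621 0.19  0.044]
[281. -40.] [0.634 0.207 0.036]
[281. 101.] [0.608 0.172 0.052]
[282. 175.] [0.589 0.146 0.049]
```

View pics/w8.png

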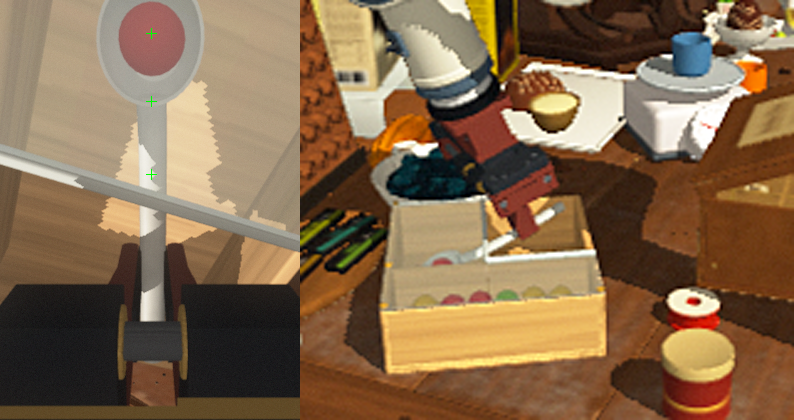

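The scoop holds its angle: the predicted bowl points fall on it, the ball is centred at (150,37), and the side view shows the handle end out over the wall. Stage 2: pitch to 35°, shift outward, then up along the slant and out.

{"api": "apply_moves", "payload": {
  "rows": [
    {"claw":0,"dx":0,"dy":-0.0031,"dz":-0.0017,"wx":-0.0436,"wy":0,"wz":0},
    {"claw":0,"dx":0,"dy":-0.0028,"dz":-0.0019,"wx":-0.0436,"wy":0,"wz":0},
    {"claw":0,"dx":0,"dy":-0.0026,"dz":-0.002,"wx":-0.0436,"wy":0,"wz":0},
    {"claw":0,"dx":0,"dy":-0.0024,"dz":-0.0021,"wx":-0.0436,"wy":0,"wz":0},
    {"claw":0,"dx":0,"dy":-0.0021,"dz":-0.0022,"wx":-0.0436,"wy":0,"wz":0},
    {"claw":0,"dx":0,"dy":-0.0019,"dz":-0.0023,"wx":-0.0436,"wy":0,"wz":0},
    {"claw":0,"dx":0,"dy":0.0057,"dz":-0.0082,"wx":0,"wy":0,"wz":0},
    {"claw":0,"dx":0,"dy":0.0057,"dz":-0.0082,"wx":0,"wy":0,"wz":0},
    {"claw":0,"dx":0,"dy":0.0057,"dz":-0.0082,"wx":0,"wy":0,"wz":0},
    {"claw":0,"dx":0,"dy":0,"dz":0,"wx":0,"wy":0,"wz":0}
  ]
}}

```text
time_s: 19.7
eef_pos: [0.558, 0.1039, 0.1537]
ee_rot: [0.842, -0.279, 0.146, -0.439]
force: [-0.7, 0.8, -0.1]
finger_gap: 0.0105
```

Run:
```python
from h import *
s=get_obs();print(s['time_s'],np.round(s['eef_pos'],4),s['finger_gap'],np.round(s['force'],2),np.round(s['torque'],3),np.round(s['joints'],2))
M=R.from_quat(s['ee_rot']).as_matrix();print(M.round(3))
p=read_camera("wrist");im=p['color'][:,:,::-1].copy()
for y,z in ((0.097,-.0135),(.12,-.0135),(.074,-.0135),(.044,0)):
    X=np.array(s['eef_pos'])+M@np.array([0,.0742+z,y]);u=proj(p,X);cv2.drawMarker(im,tuple(int(q) for q in u),(0,255,0),0,10,1)
a=read_camera("side")['color'][150:320,140:340,::-1]
cv2.imwrite("pics/w9.png",np.hstack([im[:,130:430],cv2.resize(a,(494,420),interpolation=2)]))
```

```text
19.7 [0.558  0.1039 0.1537] 0.010456696995314343 [-0.65  0.79 -0.13] [ 0.189 -0.14   0.045] [ 0.29  0.37  1.26 -0.39  1.99  0.86]
[[ 0.801 -0.342  0.49 ]
 [-0.598 -0.459  0.657]
 [ 0.    -0.82  -0.573]]
```

View pics/w9.png

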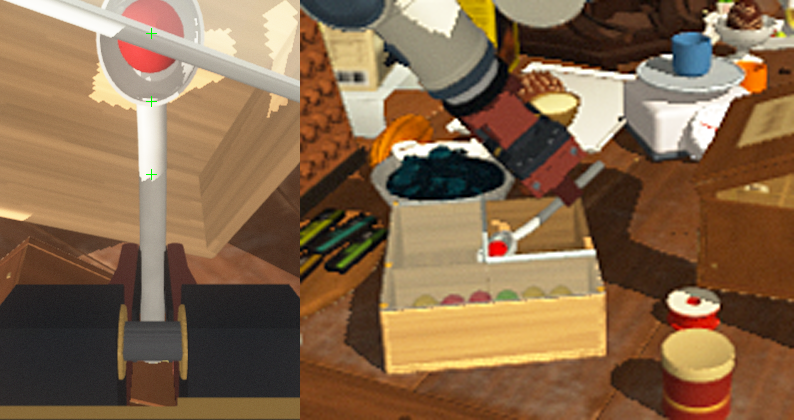

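The bowl is coming out under the edge with the ball seated and the contact forces near noise. I go 10 mm further out, then up the slant and straight up.

{"api": "apply_moves", "payload": {
  "rows": [
    {"claw":0,"dx":0,"dy":0.0057,"dz":-0.0082,"wx":0,"wy":0,"wz":0},
    {"claw":0,"dx":0,"dy":-0.0029,"dz":-0.0132,"wx":0,"wy":0,"wz":0},
    {"claw":0,"dx":0,"dy":-0.0029,"dz":-0.0132,"wx":0,"wy":0,"wz":0},
    {"claw":0,"dx":0,"dy":-0.0029,"dz":-0.0132,"wx":0,"wy":0,"wz":0},
    {"claw":0,"dx":0,"dy":-0.0029,"dz":-0.0132,"wx":0,"wy":0,"wz":0},
    {"claw":0,"dx":0,"dy":-0.0029,"dz":-0.0132,"wx":0,"wy":0,"wz":0},
    {"claw":0,"dx":0,"dy":-0.0098,"dz":-0.0069,"wx":0,"wy":0,"wz":0},
    {"claw":0,"dx":0,"dy":-0.0098,"dz":-0.0069,"wx":0,"wy":0,"wz":0},
    {"claw":0,"dx":0,"dy":-0.0123,"dz":-0.0086,"wx":0,"wy":0,"wz":0},
    {"claw":0,"dx":0,"dy":-0.0123,"dz":-0.0086,"wx":0,"wy":0,"wz":0},
    {"claw":0,"dx":0,"dy":-0.0123,"dz":-0.0086,"wx":0,"wy":0,"wz":0},
    {"claw":0,"dx":0,"dy":-0.0123,"dz":-0.0086,"wx":0,"wy":0,"wz":0},
    {"claw":0,"dx":0,"dy":-0.0065,"dz":-0.0046,"wx":0,"wy":0,"wz":0},
    {"claw":0,"dx":0,"dy":0,"dz":0,"wx":0,"wy":0,"wz":0},
    {"claw":0,"dx":0,"dy":0,"dz":0,"wx":0,"wy":0,"wz":0}
  ]
}}

```text
time_s: 21.68
eef_pos: [0.5251, 0.06, 0.2943]
ee_rot: [0.842, -0.279, 0.145, -0.438]
force: [0.2, -0.2, 0.3]
finger_gap: 0.0102
```

Run:
```python
from h import *
s=get_obs();print(s['time_s'],np.round(s['eef_pos'],4),s['finger_gap'],np.round(s['force'],2),np.round(s['joints'],2))
M=R.from_quat(s['ee_rot']).as_matrix();print(M.round(3))
X=np.array(s['eef_pos'])+M@np.array([0,.0742-.0135,.097]);print("bowl pred",X)
p=read_camera("wrist");im=p['color'][:,:,::-1].copy();find(p,("scoop_bowl","ball_centre"));print(proj(p,X))
c=read_camera("side");a=c['color'][110:320,140:390,::-1];find(c,("scoop_bowl","ball_centre","scoop_end"))
cv2.imwrite("pics/w10.png",np.hstack([im[:,130:430],cv2.resize(a,(494,420),interpolation=2)]))
```

```text
21.675 [0.5251 0.06   0.2943] 0.010185037711677386 [ 0.2  -0.25  0.3 ] [ 0.24  0.21  1.2  -0.46  2.17  0.7 ]
[[ 0.802 -0.343  0.489]
 [-0.597 -0.46   0.657]
 [-0.001 -0.819 -0.574]]
bowl pred [0.55162983 0.09582518 0.1889187 ]
scoop_bowl []
ball_centre [([0.5546, 0.0952, 0.1816], 0.72)]
[281.3749332   33.84258964]
scoop_bowl []
ball_centre [([0.5518, 0.0965, 0.1806], 0.45), ([0.3163, 0.2368, 0.0023], 0.37)]
scoop_end [([0.4772, -0.006, 0.2581], 0.69), ([0.5004, 0.026, 0.2292], 0.45)]
```

View pics/w10.png

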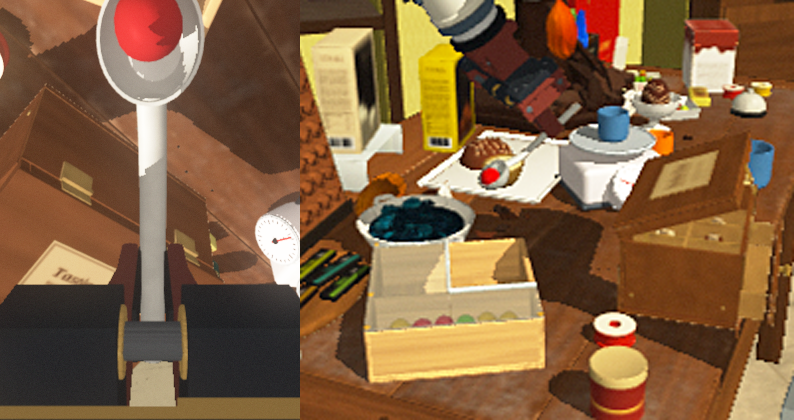

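The scoop is clear of the bin, with its bowl at z≈0.189 and the chocolate in it. Ball estimates from two cameras lie within about 9 mm of the predicted rim centre, as its 5 mm depth below the rim would have it. That uses up my picture views, so from here I use numbers. I level it slowly about the grip, then carry it over the cup with a smooth ramp.

{"api": "apply_moves", "payload": {
  "rows": [
    {"claw":0,"dx":0,"dy":0,"dz":-0.0019,"wx":0.0255,"wy":0,"wz":0},
    {"claw":0,"dx":0,"dy":0.0001,"dz":-0.0038,"wx":0.051,"wy":0,"wz":0},
    {"claw":0,"dx":0,"dy":0.0001,"dz":-0.0038,"wx":0.051,"wy":0,"wz":0},
    {"claw":0,"dx":0,"dy":0.0001,"dz":-0.0038,"wx":0.051,"wy":0,"wz":0},
    {"claw":0,"dx":0,"dy":0.0001,"dz":-0.0038,"wx":0.051,"wy":0,"wz":0},
    {"claw":0,"dx":0,"dy":0.0001,"dz":-0.0038,"wx":0.051,"wy":0,"wz":0},
    {"claw":0,"dx":0,"dy":0.0001,"dz":-0.0038,"wx":0.051,"wy":0,"wz":0},
    {"claw":0,"dx":0,"dy":0.0001,"dz":-0.0038,"wx":0.051,"wy":0,"wz":0},
    {"claw":0,"dx":0,"dy":0.0001,"dz":-0.0038,"wx":0.051,"wy":0,"wz":0},
    {"claw":0,"dx":0,"dy":0.0001,"dz":-0.0038,"wx":0.051,"wy":0,"wz":0},
    {"claw":0,"dx":0,"dy":0.0001,"dz":-0.0038,"wx":0.051,"wy":0,"wz":0},
    {"claw":0,"dx":0,"dy":0.0001,"dz":-0.0038,"wx":0.051,"wy":0,"wz":0},
    {"claw":0,"dx":0,"dy":0,"dz":-0.0019,"wx":0.0255,"wy":0,"wz":0},
    {"claw":0,"dx":0,"dy":0,"dz":0,"wx":0,"wy":0,"wz":0},
    {"claw":0,"dx":0,"dy":0,"dz":0,"wx":0,"wy":0,"wz":0}
  ]
}}

```text
time_s: 23.9
eef_pos: [0.4996, 0.0257, 0.3083]
ee_rot: [-0.671, 0.222, -0.223, 0.672]
force: [0.0, 0.1, -0.7]
finger_gap: 0.0104
```

{"api": "apply_moves", "payload": {
  "rows": [
    {"claw":0,"dx":0.0029,"dy":0,"dz":-0.004,"wx":0,"wy":0,"wz":0},
    {"claw":0,"dx":0.0065,"dy":0,"dz":-0.0089,"wx":0,"wy":0,"wz":0},
    {"claw":0,"dx":0.01,"dy":0,"dz":-0.0138,"wx":0,"wy":0,"wz":0},
    {"claw":0,"dx":0.0135,"dy":0,"dz":-0.0186,"wx":0,"wy":0,"wz":0},
    {"claw":0,"dx":0.0158,"dy":0,"dz":-0.0219,"wx":0,"wy":0,"wz":0},
    {"claw":0,"dx":0.016,"dy":0,"dz":-0.022,"wx":0,"wy":0,"wz":0},
    {"claw":0,"dx":0.016,"dy":0,"dz":-0.022,"wx":0,"wy":0,"wz":0},
    {"claw":0,"dx":0.016,"dy":0,"dz":-0.022,"wx":0,"wy":0,"wz":0},
    {"claw":0,"dx":0.016,"dy":0,"dz":-0.022,"wx":0,"wy":0,"wz":0},
    {"claw":0,"dx":0.016,"dy":0,"dz":-0.022,"wx":0,"wy":0,"wz":0},
    {"claw":0,"dx":0.016,"dy":0,"dz":-0.022,"wx":0,"wy":0,"wz":0},
    {"claw":0,"dx":0.016,"dy":0,"dz":-0.022,"wx":0,"wy":0,"wz":0},
    {"claw":0,"dx":0.016,"dy":0,"dz":-0.022,"wx":0,"wy":0,"wz":0},
    {"claw":0,"dx":0.016,"dy":0,"dz":-0.022,"wx":0,"wy":0,"wz":0},
    {"claw":0,"dx":0.016,"dy":0,"dz":-0.022,"wx":0,"wy":0,"wz":0},
    {"claw":0,"dx":0.0158,"dy":0,"dz":-0.0219,"wx":0,"wy":0,"wz":0},
    {"claw":0,"dx":0.0135,"dy":0,"dz":-0.0186,"wx":0,"wy":0,"wz":0},
    {"claw":0,"dx":0.01,"dy":0,"dz":-0.0138,"wx":0,"wy":0,"wz":0},
    {"claw":0,"dx":0.0065,"dy":0,"dz":-0.0089,"wx":0,"wy":0,"wz":0},
    {"claw":0,"dx":0.0029,"dy":0,"dz":-0.004,"wx":0,"wy":0,"wz":0}
  ]
}}

```text
time_s: 26.4
eef_pos: [0.4942, -0.4129, 0.3077]
ee_rot: [-0.671, 0.222, -0.223, 0.672]
force: [-0.4, 0.5, -0.6]
finger_gap: 0.0103
```

```bash
cat > chk.py <<'E'
from h import *
s=get_obs();print(s['time_s'],np.round(s['eef_pos'],4),s['finger_gap'],np.round(s['force'],2),np.round(s['joints'],2))
M=R.from_quat(s['ee_rot']).as_matrix();print(M.round(3))
X=np.array(s['eef_pos'])+M@np.array([0,.0742-.0135,.097]);print("bowl pred",X.round(4))
for n in ("wrist","side","scene"):
    p=read_camera(n);print(n);find(p,("scoop_bowl","ball_centre","scoop_end","cup_rim","cup","pan_centre"))
    h=cv2.cvtColor(p['color'],cv2.COLOR_RGB2HSV);m=((h[...,0]<6)|(h[...,0]>174))&(h[...,1]>170)&(h[...,2]>100)
    u=proj(p,X-[0,0,.005]);k,_,st,c=cv2.connectedComponentsWithStats(m.astype(np.uint8))
    i=[j for j in range(1,k) if st[j,4]>5];i=sorted(i,key=lambda j:np.hypot(*(c[j]-u)))[:1]
    print("ball pred px",u.round(),"red blob",[(c[j].round(),st[j,4]) for j in i])
E
python3 chk.py
```

```text
26.4 [ 0.4942 -0.4129  0.3077] 0.010250429685833036 [-0.4   0.46 -0.58] [-0.75  0.21  1.09  0.    1.84 -0.11]
[[ 0.802  0.001  0.597]
 [-0.597  0.002  0.802]
 [-0.    -1.     0.002]]
bowl pred [ 0.5522 -0.335   0.2472]
wrist
scoop_bowl []
ball_centre [([0.5528, -0.3345, 0.2405], 0.63)]
scoop_end []
cup_rim [([0.5252, -0.5218, 0.0516], 0.89)]
cup [([0.5256, -0.5263, 0.0007], 0.87)]
pan_centre []
ball pred px [281.  37.] red blob [(array([283.,  32.]), np.int32(2181))]
side
scoop_bowl [([0.5528, -0.3353, 0.2503], 0.64)]
ball_centre [([0.5513, -0.3391, 0.2399], 0.58)]
scoop_end []
cup_rim [([0.5506, -0.3349, 0.1479], 0.82), ([0.3347, -0.4687, 0.071], 0.51), ([0.5251, -0.5215, 0.0501], 0.4)]
cup [([0.3354, -0.4709, -0.0007], 0.63), ([0.5269, -0.5215, -0.0023], 0.63), ([0.5519, -0.332, 0.0996], 0.5)]
pan_centre [([0.5504, -0.3357, 0.0975], 0.97)]
ball pred px [298. 137.] red blob [(array([292., 137.]), np.int32(13))]
scene
scoop_bowl [([0.5516, -0.3324, 0.0935], 0.68)]
ball_centre []
scoop_end [([0.4633, -0.4505, 0.2357], 0.61)]
cup_rim [([0.3312, -0.4721, 0.0687], 0.57), ([0.5291, -0.5211, 0.0486], 0.53), ([0.5544, -0.3349, 0.1492], 0.43)]
cup [([0.3328, -0.4711, -0.001], 0.94), ([0.526, -0.5259, -0.0001], 0.82), ([0.5183, -0.386, 0.226], 0.43)]
pan_centre [([0.5496, -0.3314, 0.0949], 0.77), ([0.5533, 0.1137, 0.0684], 0.24)]
ball pred px [323. 220.] red blob [(array([193., 187.]), np.int32(10))]
```

The bowl is over the cup within 2 mm and level, with the ball in it; its rim is 99 mm above the cup's rim. I lower it 30 mm gently to the middle of the band and let it settle.

{"api": "apply_moves", "payload": {
  "rows": [
    {"claw":0,"dx":0,"dy":0.002,"dz":0,"wx":0,"wy":0,"wz":0},
    {"claw":0,"dx":0,"dy":0.005,"dz":0,"wx":0,"wy":0,"wz":0},
    {"claw":0,"dx":0,"dy":0.008,"dz":0,"wx":0,"wy":0,"wz":0},
    {"claw":0,"dx":0,"dy":0.008,"dz":0,"wx":0,"wy":0,"wz":0},
    {"claw":0,"dx":0,"dy":0.005,"dz":0,"wx":0,"wy":0,"wz":0},
    {"claw":0,"dx":0,"dy":0.002,"dz":0,"wx":0,"wy":0,"wz":0},
    {"claw":0,"dx":0,"dy":0,"dz":0,"wx":0,"wy":0,"wz":0},
    {"claw":0,"dx":0,"dy":0,"dz":0,"wx":0,"wy":0,"wz":0},
    {"claw":0,"dx":0,"dy":0,"dz":0,"wx":0,"wy":0,"wz":0},
    {"claw":0,"dx":0,"dy":0,"dz":0,"wx":0,"wy":0,"wz":0}
  ]
}}

```text
time_s: 28.7
eef_pos: [0.4944, -0.4123, 0.278]
ee_rot: [-0.671, 0.222, -0.223, 0.672]
force: [0.1, 0.4, -0.2]
finger_gap: 0.0106
```

```bash
python3 chk.py; python3 -c "
from station import *
print(max(abs(v) for v in get_obs()['joint_vel']));print(job_done())"
```

```text
28.7 [ 0.4944 -0.4123  0.278 ] 0.01057154807015449 [ 0.09  0.42 -0.23] [-0.75  0.21  1.15  0.    1.79 -0.11]
[[ 0.802  0.001  0.597]
 [-0.597  0.001  0.802]
 [ 0.    -1.     0.002]]
bowl pred [ 0.5524 -0.3344  0.2175]
wrist
scoop_bowl []
ball_centre [([0.5546, -0.3367, 0.21], 0.85)]
scoop_end [([0.4661, -0.4546, 0.2037], 0.84), ([0.349, -0.2507, 0.0022], 0.15)]
cup_rim [([0.5291, -0.5228, 0.0506], 0.6)]
cup [([0.5272, -0.5226, 0.002], 0.6)]
pan_centre []
ball pred px [281.  37.] red blob [(array([284.,  33.]), np.int32(2223))]
side
scoop_bowl [([0.5509, -0.3322, 0.219], 0.6), ([0.3183, 0.2405, 0.0017], 0.44)]
ball_centre [([0.59, 0.1418, 0.0103], 0.44)]
scoop_end [([0.4658, -0.4487, 0.2003], 0.62)]
cup_rim [([0.3374, -0.4674, 0.0682], 0.8), ([0.5476, -0.3335, 0.1452], 0.66), ([0.5269, -0.5265, 0.0504], 0.66)]
cup [([0.3327, -0.4692, 0.0005], 0.81), ([0.5525, -0.3325, 0.0993], 0.73), ([0.5305, -0.5244, -0.0026], 0.58)]
pan_centre [([0.5505, -0.3339, 0.0933], 0.6)]
ball pred px [298. 146.] red blob [(array([299., 145.]), np.int32(15))]
scene
scoop_bowl [([0.4968, -0.4166, 0.2024], 0.47)]
ball_centre [([0.5506, 0.1119, 0.0694], 0.55), ([0.3449, -0.2507, 0.0034], 0.28)]
scoop_end [([0.4676, -0.4541, 0.2041], 0.48)]
cup_rim [([0.3352, -0.4698, 0.0703], 0.97), ([0.5283, -0.5189, 0.0469], 0.62), ([0.5541, -0.3357, 0.146], 0.47)]
cup [([0.3326, -0.4757, 0.0001], 0.61), ([0.5513, -0.3309, 0.0928], 0.57), ([0.524, -0.5239, -0.0003], 0.53)]
pan_centre [([0.5504, -0.3345, 0.0939], 0.7), ([0.5492, -0.3382, -0.0012], 0.43)]
ball pred px [322. 227.] red blob [(array([193., 188.]), np.int32(11))]
0.002445099446617706
the job is handed in; nothing more can be done
None
```

I handed the job in at about 29 s with no sign of a failure; the hand-in reports no verdict. The small blue cup stands released in the middle of the scale's pan. The scoop came out of the mouth handle first at a 35° slant and is held level over the cup with the red chocolate in its bowl.

**Last checks:**
- **Bowl position:** within about 5 mm of straight above the cup's middle, with its rim about 70 mm over the cup's rim.
- **Level and still:** by the arm's pose the scoop is level within 1°, and the joints are practically still (fastest 0.002 rad/s).
- **Grip:** about 10.5 mm between the fingers on the 11 mm handle, set to 45 N.
- **Chocolate:** the wrist camera put it within a few millimetres of its place, and the red spot in the side view agreed.
- **Cup:** about 4 mm or less from the pan's middle. The pan sits lower than when empty and the dial pointer has turned.

**Did not agree or was not checked:**
- **Scene camera:** it did not find the chocolate at the end, and its "scoop_bowl" hit fell on the gripped handle. I discounted both because the wrist and side views agreed.
- **First move call:** it was refused for its format, and nothing moved.
- **Bystanders:** I did not measure them again at the end. I kept the path clear of them and saw no contact forces.

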